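# Lock the sample case: hold the spring catch down and slide the bolt home

## Task

Lock the grey sample transport case for shipping: hold its red spring catch down with one fingertip and, while it stays down, push the blue bolt tab with the other fingertip toward the white lid until the bolt is fully home in its keeper. Then take the hand away so that the catch springs right back up and locks the bolt. Only press and push, without forcing anything; pick nothing up and leave everything else where it stands.

Things in the scene. Friction and masses are not known exactly. Their poses are not given: they have to be found in the camera images.
- case: Heavy grey transport case with a white lid, fixed to the bench: 270 (x) x 180 (y) x 75 mm high. Origin: centre of the underside, z up. Its x axis is the way the bolt slides home, from the grey deck (-x half, with bolt and catch) to the white lid (+x half). The bolt's base plate on the deck has its top at z = 78 mm.
- keeper (a point): Middle of the top of the dark steel keeper on the white lid, z = 99 mm, 30 mm wide (y), which takes the bolt's bar. The bar, 10 mm thick, runs along case x at y = -6.5 mm, top at z = 93 mm; its lugs (y -4 to 9 mm) reach z = 99 mm and its dark guides (y -15 to 2 mm) z = 95 mm. Nothing else stands in the way behind or ahead of the tab.
- bolt_tab (a point): Middle of the upper edge of the blue tab's push face (toward case -x). The tab is an upright plate 34 mm wide (case y -46 to -12 mm), 10 mm thick (x), from z = 82 to 122 mm. With the bolt drawn back fully this point is at case (-35, -29, 122) mm; it moves along case +x with the bolt.
- bolt (a joint): Travel of the bolt in m: 0 to 0.002 as found (drawn back), 0.042 fully home at its hard stop. Sliding friction about 2 N. It is notched every 14 mm: unless the catch is pressed at least 5 mm the bolt stops within about 3 mm, and if the catch is let up on the way it locks at about 0.014 or 0.028, so hold it down all the way.
- catch_top (a point): Middle of the top of the red catch, a flat bar 95 mm long (case x -75 to 20 mm), 34 mm wide (case y 13 to 47 mm). At rest at case (-27.5, 30, 106) mm, 16 mm below the tab's top, 25 mm beside it in y. It sinks without tilting wherever pressed. Fingers held 30 to 60 mm apart along case y put one tip on the catch and one behind the tab, and can so move along x together.
- catch (a joint): How far the catch is pressed down, in m: 0 up (at rest), 0.010 at its hard stop. Spring: 3 N at the top, 6 N at the stop. The tooth frees the bolt at 0.005; 0.007 to 0.009 is a good depth to hold.
- tin_septa: Bystander, loose: round white tin with a blue lid, 56 mm across, 28 mm high, on the white lid of the case. Origin: centre of the underside.
- tin_liners: Bystander, loose: round white tin, 50 mm across, 32 mm high, on the bench beside the case at its +y side. Origin: centre of the underside.
- tube_0: Bystander, loose: upright white tube with an orange cap, 32 mm across, 114 mm high, on the left of the bench. Origin: centre of the underside.
- timer: Bystander, loose: white bench timer, 60 x 66 x 21 mm, on the left of the bench. Origin: centre of the underside.
- tin_ferrules: Bystander, loose: round white tin with a yellow lid, 42 mm across, 22 mm high, on the left of the bench. Origin: centre of the underside.
- bottle_methanol: Bystander, loose: glass bottle with a blue cap, 68 mm across, 135 mm high, on the right of the bench. Origin: centre of the underside.
- crimp_head: Bystander, loose: upright hand crimper with a blue top, 32 x 43 x 132 mm, on the right of the bench. Origin: centre of the underside.
- bottle_std: Bystander, loose: glass bottle with a black cap, 54 mm across, 100 mm high, on the right of the bench. Origin: centre of the underside.

How it is judged:
On the way, in this order (a step that is already met when the one before it is completed fails the run):
1. the catch is held down by the fingers and the bolt has left its first notch (value of joint catch above 0.004 m and value of joint bolt above 0.006 m and contact force between the fingers and case above 0.3 N).
2. the catch is still held down as the bolt passes its last notch (value of joint catch above 0.004 m and value of joint bolt above 0.033 m and contact force between the fingers and case above 0.3 N).
At the end, for the whole second after the job is handed in: The bolt is home (travel over 38 of 42 mm) and at rest, the catch has sprung back up (pressed less than 2 mm), and every bystander is within 15 mm of where it stood (value of joint bolt above 0.038 m and value of joint catch below 0.002 m and velocity of joint bolt between -0.005 and 0.005 m/s and distance of each of tin_septa, tin_liners, tube_0, timer, tin_ferrules, bottle_methanol, crimp_head, bottle_std from where it was at the start of the episode below 0.015 m); the robot touches nothing.
It fails at once if the case, bolt or catch is forced with more than 60 N (contact force between any of the fingers, the arm and case above 60 N).
It fails at once if a bystander is lifted, carried or pushed more than 15 mm, or tipped over (distance of any of tin_septa, tin_liners, tube_0, timer, tin_ferrules, bottle_methanol, crimp_head, bottle_std from where it was at the start of the episode above 0.015 m or angle between any of tin_septa, tin_liners, tube_0, timer, tin_ferrules, bottle_methanol, crimp_head, bottle_std's own z axis and vertical above 0.35 rad).
It also fails if it takes over 32 s, if anything falls off the work surface, if the arm or the gripper's body presses on something with over 40 N, if the wrist force passes 120 N, or if a joint passes its speed limit or range.

## Robot

A 6-joint arm with a two-finger parallel gripper is mounted at the origin on the work surface; the furniture and walls round the work are solid. World frame = base frame: x ahead of the robot, y to its left, z up, the work surface at z = 0. Lengths are in m, angles in rad, forces in N, time in s.
With the tool pointing down it reaches from about 0.375 to 0.925 m from the base axis. Payload 5.7 kg.
Tool frame: the origin (TCP) lies midway between the tips of the shut fingers; the grasp point (between the pads) lies 19 mm behind it; z points along the fingers, y is the line along which they close (so a half turn about z gives the same grasp; the last joint's range is limited). The gripper opens to 88 mm and grips with 3 to 60 N. Pads are 20 mm wide; open, the fingers measure 115 mm over their backs; the gripper's body (75 mm by 178 mm) begins 61 mm behind the grasp point.
Start: joints at [-1.28, 0.359, 1.51, -0, 1.272, -0.115], TCP at [0.237, -0.551, 0.223] pointing down, gripper open.
Joint ranges: [-2.97, 2.97], [-1.01, 2.36], [0.21, 2.38], [-0.96, 4.11], [0.2, 2.71], [-2.98, 2.98]. Speed limits (rad/s): [2.39, 2.39, 3.14, 3.14, 3.14, 3.14].

## Interface

Orientations are given as a unit quaternion [w, x, y, z].
In Python, from cell import arm gives the robot as it stands.
- The arm moves only by the shell command python3 -m crank 'ROWS' [FORCE]. ROWS is JSON, a list of rows, each an object of numbers: "tx", "ty", "tz": the shift along the tool's x, y, z normalised to -1 to 1, where 1 is 200 mm; "spin": the turn about the tool's z normalised to -1 to 1, where 1 is 0.5 rad; "claw": the closure in counts, from 0 (fully open) to 255 (shut). In form: [{"tx": .., "ty": .., "tz": .., "spin": .., "claw": ..}, ...]. A call has exactly 8 rows; each row is the pose to reach, as a shift and turn from the pose commanded when the call began, along the tool's axes at that moment; what a row does not reach only later rows make up. A row lasts 1/12 s, in which the tool goes at most 41.7 mm and 7.16 degrees, less where a joint would pass 70% of its speed; a pose out of reach is approached as far as the arm can. A call with a number of a shift or a turn outside -1 to 1 is refused whole. A call with a gripper value outside its range is refused whole. The fingers move at their own pace and stop on an object; FORCE is the grip in N (left out, the last holds). Time passes only in rows, so rows that repeat a pose let the fingers close, or fill a call up. It gives the time, the measured TCP pose, the force, the opening and the grip force at its end, in the units of the state.
- arm.get_state(): the state, without advancing time (a new reading comes with each control period).
- arm.capture(name): name is "scene" or "top" or "wrist"; returns the picture (420x560x3 uint8, red, green, blue); there is no depth.
- arm.camera_params(name): a dict with "fx", "fy", "cx", "cy" (pixels), "R" (3x3) and "t" (3): a world point X has camera coordinates R X + t; the wrist camera has in their place "tool_from_camera" (4x4, takes a point from camera to tool coordinates, whose origin is the TCP and whose axes are the flange's). Camera axes: x right, y down, z forward; pixel columns grow to the right and rows downward; lengths in m; the calibration is good to about 2 mm. The wrist camera is an equidistant fisheye: a pixel r from the principal point sees the ray r / f radians off the axis. A picture is of the moment at which its call begins: read the wrist's pose just before it. camera_params takes no time and is no camera call.
- arm.job_done(): hands the job in; it is judged then, once.
Trained networks look in the newest picture that a camera, given by its name, has taken for a name from the list of things; names that differ only in an ending like _2 or _b are one class to them, and where a whole thing is asked for, a point or a joint stands for the part that bears it (a point fixed in the world has none). Each returns a list of dicts, best first, with "conf" (0 to 1); they miss things now and then, are a little off and sometimes report something else, mostly with a low value. They report only what shows in the picture. A call takes as long as a camera call.
- arm.find_in(camera, thing): "box" ([left, top, width, height] in pixels, round what is visible of it).
- arm.masks_of(camera, thing): "pixels" (420x560 bool, what is visible of it) and "box" ([left, top, width, height] in pixels, round what is visible of it).
- arm.spot_point(camera, thing): "at" ([column, row] in pixels: a listed point, or the origin of a listed thing).
The state is a dict: "t": time; "joints": joint angles; "qd": joint speeds; "tau": joint torques, N m; "ee_pos": TCP position; "eef_rot": TCP orientation; "ft_force": force on the tool from outside, world axes, zero at the start; "wrist_torque": the same for the moment, N m; "grip_width": opening from 0.0 (shut) to 1.0 (fully open); "grip_force": force on a finger pad.
Only numpy, scipy, OpenCV 4.12 (cv2) and the standard library are available. Lean on these libraries where they do the work, as an engineer would, in place of code of your own. Each camera call takes 0.05 s, during which the arm holds its last target. There are 200 camera calls.

## Working session

There is one attempt and no reset: what is moved stays moved. The work goes in short steps, Python scripts to look and compute and a shell command to move; the robot and the scene stay as the last step left them, time stands still between calls to the robot, and variables do not carry over. Pictures are saved under pics/ and viewed, at most 10 in all, crops included, and the job is handed in when it is done.

```bash
ls; mkdir -p pics
python3 - <<'E'
from cell import arm
import cv2,numpy as np
s=arm.get_state();print({k:np.round(v,3).tolist() for k,v in s.items()})
ims=[]
for c in("scene","top"):
    im=arm.capture(c);ims.append(im)
    for n in("keeper","bolt_tab","catch_top","case","tin_septa"):
        print(c,n,[(round(d["conf"],2),np.round(d["at"],1).tolist()) for d in arm.spot_point(c,n)[:2]])
im=np.hstack(ims);cv2.imwrite("pics/a.png",cv2.resize(im[:,:,::-1],(800,300),interpolation=cv2.INTER_AREA))
cv2.imwrite("pics/b.png",ims[1][:,:,::-1])
for c in("scene","top","wrist"):print(c,{k:np.round(v,3).tolist() for k,v in arm.camera_params(c).items()})
E
```

```text
pics
{'t': 0.0, 'joints': [-1.28, 0.359, 1.511, 0.0, 1.272, -0.115], 'qd': [-0.001, -0.0, 0.001, -0.001, -0.001, 0.001], 'tau': [0.0, -51.539, -27.073, 0.067, 0.035, -0.0], 'ee_pos': [0.237, -0.551, 0.222], 'eef_rot': [-0.001, 0.979, 0.202, -0.0], 'ft_force': [0.455, 0.39, -0.306], 'wrist_torque': [0.049, -0.018, -0.08], 'grip_force': 0.0, 'grip_width': 0.996}
scene keeper [(0.81, [256.2, 197.7]), (0.18, [227.7, 247.3])]
scene bolt_tab [(0.55, [276.4, 217.8])]
scene catch_top [(0.71, [261.0, 227.4]), (0.49, [385.1, 203.2])]
scene case [(0.75, [263.0, 232.5]), (0.52, [253.7, 199.0])]
scene tin_septa [(0.56, [256.7, 193.6]), (0.19, [230.7, 249.6])]
top keeper [(0.76, [262.3, 165.4])]
top bolt_tab [(0.81, [267.0, 207.1])]
top catch_top []
top case [(0.56, [259.4, 196.3])]
top tin_septa [(0.82, [271.2, 156.3])]
scene {'fx': 460.117, 'fy': 460.117, 'cx': 285.509, 'cy': 206.739, 'R': [[-0.665, -0.746, 0.006], [-0.635, 0.562, -0.53], [0.392, -0.357, -0.848]], 't': [0.363, 0.444, 1.254]}
top {'fx': 394.108, 'fy': 394.108, 'cx': 281.247, 'cy': 212.88, 'R': [[0.0, -0.999, 0.038], [-0.999, -0.002, -0.041], [0.041, -0.038, -0.998]], 't': [-0.039, 0.552, 1.027]}
wrist {'fx': 325.192, 'fy': 325.192, 'cx': 279.888, 'cy': 204.219, 'tool_from_camera': [[0.0, -0.968, -0.25, 0.068], [1.0, 0.0, -0.001, 0.0], [0.001, -0.25, 0.968, -0.162], [0.0, 0.0, 0.0, 1.0]]}
```

View pics/b.png

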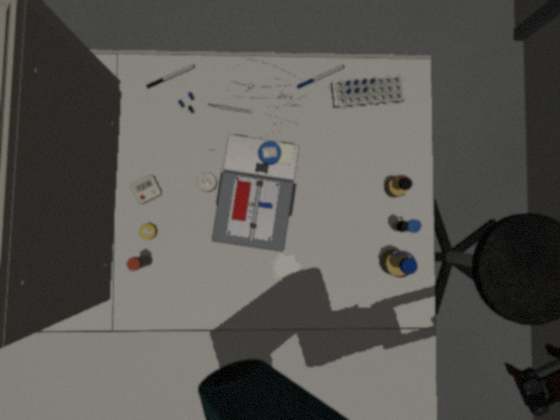

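View pics/a.png

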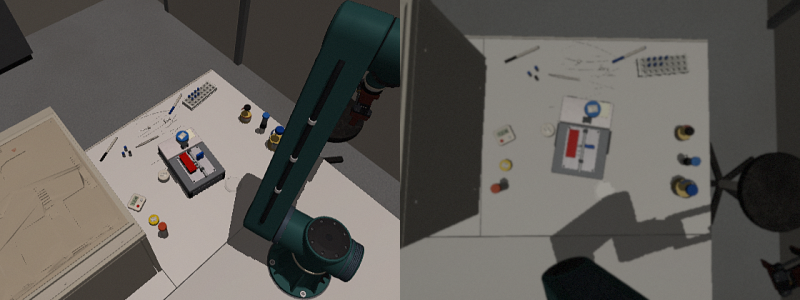

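The top view shows the case near (256,192), with case +x pointing up the image and a slight yaw. The red catch is at about (241,201), the blue tab at (266,206), the keeper at (262,167) and the septa tin at (269,152). No bystander is close to the approach. Next I fit the case pose.

```bash
cat > h.py <<'E'
import numpy as np,cv2
from scipy.optimize import least_squares
from scipy.spatial.transform import Rotation as Rn
from cell import arm
P={"keeper":None,"bolt_tab":(-.035,-.029,.122),"catch_top":(-.0275,.03,.106)}
def TR(s):
    w,x,y,z=s["eef_rot"];return Rn.from_quat([x,y,z,w]).as_matrix(),np.array(s["ee_pos"])
def proj(c,X,s=None):
    k=arm.camera_params(c)
    if c!="wrist":
        p=np.array(k["R"])@X+k["t"];return np.array([k["cx"]+k["fx"]*p[0]/p[2],k["cy"]+k["fy"]*p[1]/p[2]])
    R,t=TR(s);T=np.array(k["tool_from_camera"])
    p=T[:3,:3].T@(R.T@(X-t)-T[:3,3]);r=np.hypot(p[0],p[1]);a=np.arctan2(r,p[2])
    return np.array([k["cx"]+k["fx"]*a*p[0]/r,k["cy"]+k["fy"]*a*p[1]/r])
def world(q,X):
    c,s=np.cos(q[2]),np.sin(q[2]);return np.array([q[0]+c*X[0]-s*X[1],q[1]+s*X[0]+c*X[1],X[2]])
def fit(obs,q0=(.58,.06,0)):
    # obs: (camera, case point, pixel, state)
    f=lambda q:np.concatenate([proj(c,world(q,X),s)-u for c,X,u,s in obs])
    r=least_squares(f,q0,loss="soft_l1",x_scale=[.1,.1,.1]);return r.x,f(r.x).reshape(-1,2)
E
python3 - <<'E'
from h import *
im=arm.capture("top").astype(int)
m=((im[...,0]>90)&(im[...,1]<60)&(im[...,2]<60)).astype(np.uint8);m[:,:210]=0;m[:,290:]=0
c=np.argwhere(m).mean(0)[::-1];print(m.sum(),c)
r=cv2.minAreaRect(np.argwhere(m)[:,::-1].astype(np.float32));print(r)
tab=P["bolt_tab"];ct=P["catch_top"]
obs=[("top",tab,[267,207.1],None),("top",ct,c,None),("scene",tab,[276.4,217.8],None),("scene",ct,[261,227.4],None),("top",(0,0,0),[259.4,196.3],None),("scene",(0,0,0),[263,232.5],None)]
q,e=fit(obs);print(q,e)
E
```

```text
472 [241.03389831 200.22033898]
((241.03042602539062, 200.18487548828125), (12.520747184753418, 37.79922866821289), 9.090276718139648)
[ 0.5999344   0.0303184  -0.17060077] [[-3.63900038  0.26228963]
 [-1.4169027   0.18108106]
 [ 4.23426095 -1.6687046 ]
 [ 1.42469145 -1.38997493]
 [-4.1886562  -1.21097302]
 [ 4.33497172 -0.77384715]]
```

```bash
python3 -m crank '[{"tx":0.2,"ty":-0.16,"tz":-0.1,"spin":0,"claw":133},{"tx":0.4,"ty":-0.32,"tz":-0.1,"spin":0,"claw":133},{"tx":0.6,"ty":-0.48,"tz":-0.1,"spin":0,"claw":133},{"tx":0.8,"ty":-0.64,"tz":-0.1,"spin":0,"claw":133},{"tx":1,"ty":-0.82,"tz":-0.1,"spin":0,"claw":133},{"tx":1,"ty":-0.82,"tz":-0.1,"spin":0,"claw":133},{"tx":1,"ty":-0.82,"tz":-0.1,"spin":0,"claw":133},{"tx":1,"ty":-0.82,"tz":-0.1,"spin":0,"claw":133}]' 
python3 -m crank '[{"tx":0.2,"ty":-0.16,"tz":0,"spin":0,"claw":133},{"tx":0.4,"ty":-0.32,"tz":0,"spin":0,"claw":133},{"tx":0.6,"ty":-0.48,"tz":0,"spin":0,"claw":133},{"tx":0.8,"ty":-0.64,"tz":0,"spin":0,"claw":133},{"tx":1,"ty":-0.82,"tz":0,"spin":0,"claw":133},{"tx":1,"ty":-0.82,"tz":0,"spin":0,"claw":133},{"tx":1,"ty":-0.82,"tz":0,"spin":0,"claw":133},{"tx":1,"ty":-0.82,"tz":0,"spin":0,"claw":133}]'
python3 -m crank '[{"tx":0.2,"ty":-0.16,"tz":0,"spin":0.2,"claw":133},{"tx":0.4,"ty":-0.32,"tz":0,"spin":0.4,"claw":133},{"tx":0.57,"ty":-0.46,"tz":0,"spin":0.6,"claw":133},{"tx":0.57,"ty":-0.46,"tz":0,"spin":0.8,"claw":133},{"tx":0.57,"ty":-0.46,"tz":0,"spin":1,"claw":133},{"tx":0.57,"ty":-0.46,"tz":0,"spin":1,"claw":133},{"tx":0.57,"ty":-0.46,"tz":0,"spin":1,"claw":133},{"tx":0.57,"ty":-0.46,"tz":0,"spin":1,"claw":133}]'
cat > look.py <<'E'
import sys
from h import *
s=arm.get_state();im=arm.capture("wrist");cv2.imwrite(sys.argv[1],im[:,:,::-1])
print({k:np.round(s[k],4).tolist() for k in("t","ee_pos","eef_rot","grip_width","ft_force")})
obs=[]
for n in("bolt_tab","catch_top"):
    d=arm.spot_point("wrist",n);print(n,[(round(x["conf"],2),np.round(x["at"],1).tolist()) for x in d[:2]])
    if d:obs.append(("wrist",P[n],np.array(d[0]["at"]),s))
    d=arm.masks_of("wrist",n)
    if d:
        print(n,d[0]["conf"],d[0]["box"],cv2.minAreaRect(np.argwhere(d[0]["pixels"])[:,::-1].astype(np.float32)))
for n in("case","keeper"):
    d=arm.spot_point("wrist",n);print(n,[(round(x["conf"],2),np.round(x["at"],1).tolist()) for x in d[:2]])
if obs: print(fit(obs,(.6,.03,-.165)))
E
python3 look.py pics/w1.png
```

```text
t: 1.32
ee_pos: [0.3567, -0.3189, 0.2428]
eef_rot: [-0.0, 0.979, 0.203, 0.0]
ft_force: [-0.2, 0.7, 0.4]
grip_width: 0.483
grip_force: 0.0
t: 1.98
ee_pos: [0.4763, -0.0913, 0.2427]
eef_rot: [0.0, 0.979, 0.203, 0.0]
ft_force: [-0.1, -0.2, -1.2]
grip_width: 0.478
grip_force: 0.0
t: 2.65
ee_pos: [0.5431, 0.0354, 0.2425]
eef_rot: [0.0, 0.999, -0.047, -0.0]
ft_force: [-0.2, 0.6, -0.5]
grip_width: 0.48
grip_force: 0.0
{'t': 2.65, 'ee_pos': [0.5431, 0.0354, 0.2425], 'eef_rot': [0.0003, 0.9989, -0.0467, -0.0002], 'grip_width': 0.4803, 'ft_force': [-0.211, 0.564, -0.4519]}
bolt_tab [(0.63, [316.6, 174.9])]
bolt_tab 0.7 [269.7, 100.4, 57.7, 147.0] ((298.4897766113281, 178.42279052734375), (57.925655364990234, 144.46694946289062), 14.23728084564209)
catch_top [(0.97, [247.2, 159.6])]
catch_top 0.93 [227.5, 108.3, 51.9, 104.1] ((253.84071350097656, 159.73863220214844), (48.45832061767578, 100.95053100585938), 0.9877604246139526)
case [(0.94, [286.1, 127.4])]
keeper [(0.72, [516.2, 232.6]), (0.57, [289.5, 68.0])]
(array([ 0.60155414,  0.0258551 , -0.15899974]), array([[-1.96488104, -0.19706527],
       [ 2.61289504,  0.17068579]]))
```

View pics/w1.png

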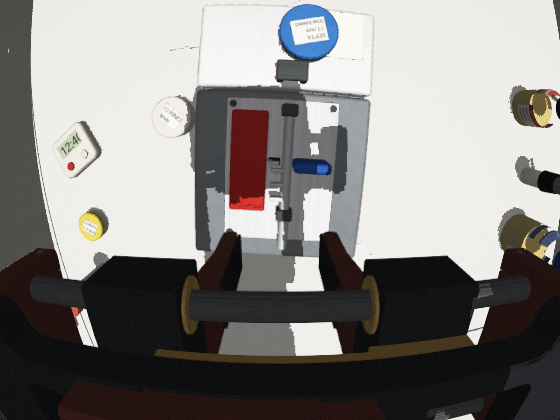

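The view shows the red catch at cols 229–269, rows 109–210. The blue tab is at cols 293–331, its push face near row 174. The finger tips are near row 235, behind both parts and straddling the bar. The path is clear, so I turn slightly and descend to about 135 mm, then look again.

```bash
python3 -m crank '[{"tx":0,"ty":0,"tz":0.1,"spin":0.12,"claw":133},{"tx":0,"ty":0,"tz":0.2,"spin":0.12,"claw":133},{"tx":0,"ty":0,"tz":0.3,"spin":0.12,"claw":133},{"tx":0,"ty":0,"tz":0.4,"spin":0.12,"claw":133},{"tx":0,"ty":0,"tz":0.48,"spin":0.12,"claw":133},{"tx":0,"ty":0,"tz":0.53,"spin":0.12,"claw":133},{"tx":0,"ty":0,"tz":0.53,"spin":0.12,"claw":133},{"tx":0,"ty":0,"tz":0.53,"spin":0.12,"claw":133}]'
python3 look.py pics/w2.png
cat > red.py <<'E'
import sys
from h import *
s=arm.get_state();b=cv2.imread(sys.argv[1]).astype(int)
m=((b[...,2]>150)&(b[...,1]<40)&(b[...,0]<40)).astype(np.uint8)
n,l,st,_=cv2.connectedComponentsWithStats(m);i=1+np.argmax(st[1:,4])
pts=np.argwhere(l==i)[:,::-1].astype(np.float32);r=cv2.minAreaRect(pts);print(st[i],r,cv2.boxPoints(r).round(0).tolist())
k=(.6015,.0275,-.155)
for X in[(-.075,.013,.106),(-.075,.047,.106),(.02,.013,.106),(.02,.047,.106),P["bolt_tab"],(-.035,-.046,.122),(-.035,-.012,.122)]:print(X,proj("wrist",world(k,X),s).round(1))
E
python3 red.py pics/w2.png
```

```text
t: 3.67
ee_pos: [0.5432, 0.0376, 0.1366]
eef_rot: [-0.0, 0.997, -0.077, -0.0]
ft_force: [0.2, 0.5, -0.7]
grip_width: 0.479
grip_force: 0.0
{'t': 3.6667, 'ee_pos': [0.5432, 0.0376, 0.1366], 'eef_rot': [-0.0, 0.997, -0.0769, -0.0004], 'grip_width': 0.4786, 'ft_force': [0.2043, 0.5351, -0.7049]}
bolt_tab [(0.96, [332.7, 199.1])]
bolt_tab 0.86 [268.4, 90.1, 91.7, 201.2] ((312.68609619140625, 196.01419067382812), (92.24580383300781, 197.66275024414062), 11.712472915649414)
catch_top [(0.6, [230.2, 181.5]), (0.3, [289.2, 38.6])]
catch_top 0.83 [200.2, 105.0, 79.8, 151.3] ((241.25518798828125, 179.8379364013672), (151.09176635742188, 73.10891723632812), 86.633544921875)
case [(0.85, [281.7, 128.2])]
keeper [(0.63, [291.5, 42.9])]
(array([ 0.60305206,  0.02822907, -0.14538564]), array([[-0.59780198, -0.08208029],
       [ 0.66144103,  0.04836935]]))
[253 254   2   1   2] ((253.5, 254.0), (1.0, 0.0), 180.0) [[254.0, 254.0], [254.0, 254.0], [253.0, 254.0], [253.0, 254.0]]
(-0.075, 0.013, 0.106) [261.4 256.6]
(-0.075, 0.047, 0.106) [209.8 255.8]
(0.02, 0.013, 0.106) [259.7 105.1]
(0.02, 0.047, 0.106) [203.1 106.7]
(-0.035, -0.029, 0.122) [332.9 202.7]
(-0.035, -0.046, 0.122) [361.9 202.8]
(-0.035, -0.012, 0.122) [303.1 202.7]
```

View pics/w2.png

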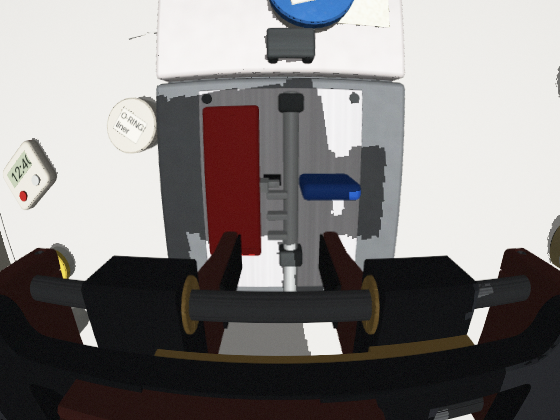

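The second look agrees with the fitted pose (x 0.6015, y 0.0275, yaw −0.155) to within 2–3 px. The left tip, near (225,235), is over the red bar. The right tip, near (335,235), is behind the blue tab, which spans cols 300–361. I press gently to check the height by force.

```bash
python3 -m crank '[{"tx":0,"ty":0,"tz":0.05,"spin":0,"claw":133},{"tx":0,"ty":0,"tz":0.1,"spin":0,"claw":133},{"tx":0,"ty":0,"tz":0.13,"spin":0,"claw":133},{"tx":0,"ty":0,"tz":0.15,"spin":0,"claw":133},{"tx":0,"ty":0,"tz":0.16,"spin":0,"claw":133},{"tx":0,"ty":0,"tz":0.17,"spin":0,"claw":133},{"tx":0,"ty":0,"tz":0.17,"spin":0,"claw":133},{"tx":0,"ty":0,"tz":0.17,"spin":0,"claw":133}]'
```

```text
t: 4.68
ee_pos: [0.5428, 0.0376, 0.1027]
eef_rot: [-0.0, 0.997, -0.077, -0.0]
ft_force: [-3.1, 0.2, 3.5]
grip_width: 0.478
grip_force: 1.8
```

```bash
python3 -m crank '[{"tx":0,"ty":0,"tz":0,"spin":0,"claw":133},{"tx":0,"ty":0,"tz":0,"spin":0,"claw":133},{"tx":0,"ty":0,"tz":0,"spin":0,"claw":133},{"tx":0,"ty":0,"tz":0,"spin":0,"claw":133},{"tx":0,"ty":0,"tz":0,"spin":0,"claw":133},{"tx":0,"ty":0,"tz":0,"spin":0,"claw":133},{"tx":0,"ty":0,"tz":0,"spin":0,"claw":133},{"tx":0,"ty":0,"tz":0,"spin":0,"claw":133}]'
python3 - <<'E'
from h import *
s=arm.get_state();print(s["ft_force"],s["wrist_torque"],s["grip_force"])
cv2.imwrite("pics/w3.png",arm.capture("wrist")[:,:,::-1])
print(arm.get_state()["ft_force"])
E
```

```text
t: 5.35
ee_pos: [0.5433, 0.0375, 0.1027]
eef_rot: [-0.0, 0.997, -0.077, 0.0]
ft_force: [-3.1, -0.2, 3.5]
grip_width: 0.475
grip_force: 1.8
[-3.13681031 -0.20107068  3.49748696] [0.13831445 0.44890701 0.02009737] 1.7982553015463054
[-2.1056567   0.3513727   3.48781692]
```

View pics/w3.png

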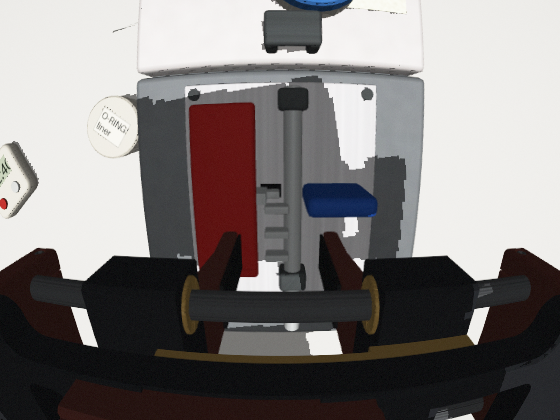

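The left tip stands on the red bar and the right tip is clear behind the tab, whose edge is near row 216. The force of about 3.5–4 N is that of a catch pressed roughly 3 mm. I press on to about 8 mm.

```bash
python3 -m crank '[{"tx":0,"ty":0,"tz":0.01,"spin":0,"claw":133},{"tx":0,"ty":0,"tz":0.02,"spin":0,"claw":133},{"tx":0,"ty":0,"tz":0.024,"spin":0,"claw":133},{"tx":0,"ty":0,"tz":0.024,"spin":0,"claw":133},{"tx":0,"ty":0,"tz":0.024,"spin":0,"claw":133},{"tx":0,"ty":0,"tz":0.024,"spin":0,"claw":133},{"tx":0,"ty":0,"tz":0.024,"spin":0,"claw":133},{"tx":0,"ty":0,"tz":0.024,"spin":0,"claw":133}]'
```

```text
t: 6.07
ee_pos: [0.5435, 0.0376, 0.098]
eef_rot: [-0.0, 0.997, -0.077, 0.0]
ft_force: [-2.7, 0.3, 4.3]
grip_width: 0.478
grip_force: 2.5
```

```bash
python3 -m crank '[{"tx":0.03,"ty":0,"tz":0,"spin":0,"claw":133},{"tx":0.06,"ty":0,"tz":0,"spin":0,"claw":133},{"tx":0.08,"ty":0,"tz":0,"spin":0,"claw":133},{"tx":0.1,"ty":0,"tz":0,"spin":0,"claw":133},{"tx":0.12,"ty":0,"tz":0,"spin":0,"claw":133},{"tx":0.12,"ty":0,"tz":0,"spin":0,"claw":133},{"tx":0.12,"ty":0,"tz":0,"spin":0,"claw":133},{"tx":0.12,"ty":0,"tz":0,"spin":0,"claw":133}]'
```

```text
t: 6.73
ee_pos: [0.5668, 0.0339, 0.0977]
eef_rot: [-0.0, 0.997, -0.077, -0.0]
ft_force: [-3.9, -0.0, 4.2]
grip_width: 0.48
grip_force: 2.8
```

```bash
python3 -m crank '[{"tx":0.02,"ty":0,"tz":0,"spin":0,"claw":133},{"tx":0.04,"ty":0,"tz":0,"spin":0,"claw":133},{"tx":0.06,"ty":0,"tz":0,"spin":0,"claw":133},{"tx":0.08,"ty":0,"tz":0,"spin":0,"claw":133},{"tx":0.1,"ty":0,"tz":0,"spin":0,"claw":133},{"tx":0.12,"ty":0,"tz":0,"spin":0,"claw":133},{"tx":0.12,"ty":0,"tz":0,"spin":0,"claw":133},{"tx":0.12,"ty":0,"tz":0,"spin":0,"claw":133}]'
python3 - <<'E'
from h import *
cv2.imwrite("pics/w4.png",arm.capture("wrist")[:,:,::-1])
E
```

```text
t: 7.4
ee_pos: [0.5906, 0.0303, 0.0977]
eef_rot: [-0.0, 0.997, -0.077, -0.0]
ft_force: [-3.9, 1.0, 4.2]
grip_width: 0.477
grip_force: 2.9
```

View pics/w4.png

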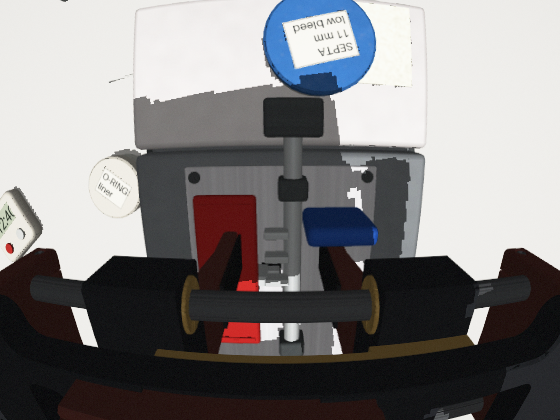

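The tab now touches the right tip (edge near row 245), the bar is entering the keeper, and the tip is still on the catch. About 8 mm should remain, so I ease toward the stop.

```bash
python3 -m crank '[{"tx":0.01,"ty":0,"tz":0,"spin":0,"claw":133},{"tx":0.015,"ty":0,"tz":0,"spin":0,"claw":133},{"tx":0.02,"ty":0,"tz":0,"spin":0,"claw":133},{"tx":0.025,"ty":0,"tz":0,"spin":0,"claw":133},{"tx":0.03,"ty":0,"tz":0,"spin":0,"claw":133},{"tx":0.03,"ty":0,"tz":0,"spin":0,"claw":133},{"tx":0.03,"ty":0,"tz":0,"spin":0,"claw":133},{"tx":0.03,"ty":0,"tz":0,"spin":0,"claw":133}]'
```

```text
t: 8.12
ee_pos: [0.5959, 0.0295, 0.0978]
eef_rot: [-0.0, 0.997, -0.077, -0.001]
ft_force: [-5.1, 0.9, 5.0]
grip_width: 0.476
grip_force: 3.2
```

```bash
python3 -m crank '[{"tx":0.004,"ty":0,"tz":0,"spin":0,"claw":133},{"tx":0.007,"ty":0,"tz":0,"spin":0,"claw":133},{"tx":0.01,"ty":0,"tz":0,"spin":0,"claw":133},{"tx":0.01,"ty":0,"tz":0,"spin":0,"claw":133},{"tx":0.01,"ty":0,"tz":0,"spin":0,"claw":133},{"tx":0.01,"ty":0,"tz":0,"spin":0,"claw":133},{"tx":0.01,"ty":0,"tz":0,"spin":0,"claw":133},{"tx":0.01,"ty":0,"tz":0,"spin":0,"claw":133}]'
```

```text
t: 8.78
ee_pos: [0.597, 0.0293, 0.0978]
eef_rot: [-0.0, 0.997, -0.077, -0.001]
ft_force: [-7.2, 1.5, 7.3]
grip_width: 0.481
grip_force: 4.5
```

```bash
python3 -m crank '[{"tx":0.004,"ty":0,"tz":0,"spin":0,"claw":133},{"tx":0.007,"ty":0,"tz":0,"spin":0,"claw":133},{"tx":0.01,"ty":0,"tz":0,"spin":0,"claw":133},{"tx":0.01,"ty":0,"tz":0,"spin":0,"claw":133},{"tx":0.01,"ty":0,"tz":0,"spin":0,"claw":133},{"tx":0.01,"ty":0,"tz":0,"spin":0,"claw":133},{"tx":0.01,"ty":0,"tz":0,"spin":0,"claw":133},{"tx":0.01,"ty":0,"tz":0,"spin":0,"claw":133}]'
```

```text
t: 9.45
ee_pos: [0.597, 0.0293, 0.0976]
eef_rot: [-0.0, 0.997, -0.077, -0.003]
ft_force: [-10.9, 1.9, 12.9]
grip_width: 0.479
grip_force: 6.6
```

The tool has stopped at the hard stop (x fixed at 0.597 while the force rises). I back off a little and then lift.

```bash
python3 -m crank '[{"tx":-0.015,"ty":0,"tz":0,"spin":0,"claw":133},{"tx":-0.03,"ty":0,"tz":0,"spin":0,"claw":133},{"tx":-0.03,"ty":0,"tz":0,"spin":0,"claw":133},{"tx":-0.03,"ty":0,"tz":-0.05,"spin":0,"claw":133},{"tx":-0.03,"ty":0,"tz":-0.15,"spin":0,"claw":133},{"tx":-0.03,"ty":0,"tz":-0.3,"spin":0,"claw":133},{"tx":-0.03,"ty":0,"tz":-0.5,"spin":0,"claw":133},{"tx":-0.03,"ty":0,"tz":-0.5,"spin":0,"claw":133}]'
python3 -m crank '[{"tx":-0.1,"ty":0,"tz":0,"spin":0,"claw":133},{"tx":-0.2,"ty":0,"tz":0,"spin":0,"claw":133},{"tx":-0.25,"ty":0,"tz":0,"spin":0,"claw":133},{"tx":-0.25,"ty":0,"tz":0,"spin":0,"claw":133},{"tx":-0.25,"ty":0,"tz":0,"spin":0,"claw":133},{"tx":-0.25,"ty":0,"tz":0,"spin":0,"claw":133},{"tx":-0.25,"ty":0,"tz":0,"spin":0,"claw":133},{"tx":-0.25,"ty":0,"tz":0,"spin":0,"claw":133}]'
python3 look.py pics/w5.png
python3 - <<'E'
from h import *
s=arm.get_state();k=(.6015,.0275,-.155)
for d in(.028,.038,.042):print(d,proj("wrist",world(k,(-.035+d,-.029,.122)),s))
for z in(.096,.106):print(z,[proj("wrist",world(k,(x,y,z)),s).round(1).tolist() for x in(-.075,.02) for y in(.013,.047)])
E
```

```text
t: 10.12
ee_pos: [0.5995, 0.0292, 0.2054]
eef_rot: [-0.0, 0.997, -0.077, 0.006]
ft_force: [1.3, -1.0, 0.3]
grip_width: 0.483
grip_force: 0.0
t: 10.78
ee_pos: [0.5462, 0.0371, 0.1978]
eef_rot: [-0.0, 0.997, -0.077, 0.0]
ft_force: [-0.2, -0.2, -0.3]
grip_width: 0.481
grip_force: 0.0
{'t': 10.7833, 'ee_pos': [0.5462, 0.0371, 0.1978], 'eef_rot': [-0.0, 0.997, -0.0771, 0.0002], 'grip_width': 0.4808, 'ft_force': [-0.1519, -0.2341, -0.2773]}
bolt_tab [(0.92, [322.0, 129.5]), (0.42, [536.4, 228.9])]
bolt_tab 0.88 [271.4, 77.9, 67.4, 146.7] ((299.60968017578125, 154.51539611816406), (68.14310455322266, 146.3337860107422), 12.757533073425293)
catch_top [(0.9, [240.6, 170.0])]
catch_top 0.89 [221.9, 113.3, 57.6, 117.9] ((249.3968963623047, 171.0816650390625), (116.45967102050781, 55.13880157470703), 88.49256896972656)
case [(0.75, [285.9, 132.9])]
keeper [(0.79, [289.2, 62.7]), (0.37, [539.6, 227.4])]
(array([0.61947071, 0.04179059, 0.52547473]), array([[-2.70771273,  0.67806374],
       [11.46649058, -0.8279899 ]]))
0.028 [320.85609875 147.45230169]
0.038 [321.07910734 133.87922695]
0.042 [321.15545298 128.43588707]
0.096 [[265.8, 225.0], [226.3, 224.8], [265.0, 111.4], [223.0, 112.2]]
0.106 [[265.3, 228.8], [224.5, 228.5], [264.4, 111.0], [220.8, 111.9]]
```

View pics/w5.png

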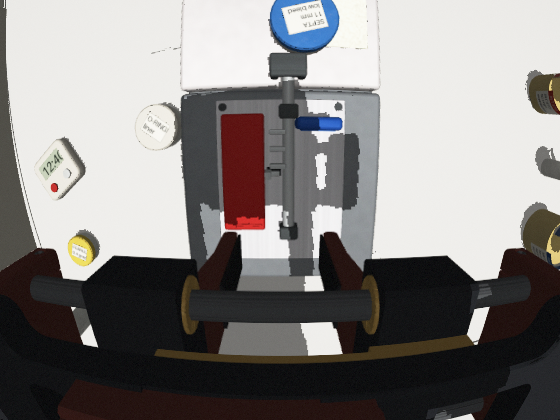

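The tab edge at row 129.5 gives a travel of about 0.041, with the bar in the keeper. The catch's near edge at about row 229 matches the raised height. The bystanders look undisturbed.

```bash
python3 -c "
from cell import arm
print(arm.job_done())"
```

```text
the job is handed in; nothing more can be done
None
```

The case is locked and the job is handed in: the last picture puts the bolt about 41 of 42 mm home with the catch back up, the hand is clear and the bystanders look undisturbed, but no verdict was returned.

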